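Clear the pestle and click the spice cupboard shut

ROBOT

A 6-joint arm with a two-finger parallel gripper is mounted at the origin on the work surface. World frame = base frame: x ahead of the robot, y to its left, z up, the work surface at z = 0. Lengths are in m, angles in degrees, forces in N, time in s.
With the tool pointing down it reaches from about 0.25 to 0.725 m from the base axis. Payload 9.7 kg.
Tool frame: the origin (TCP) lies between the finger pads; the fingertips stand 19 mm ahead of it and the grasp point (between the pads) is the TCP; z points along the fingers, y is the line along which they close (so a half turn about z gives the same grasp; the last joint's range is limited). The gripper opens to 85 mm and grips with 20 to 120 N. Pads are 22 mm wide; open, the fingers measure 114 mm over their backs; the gripper's body (76 mm by 85 mm) begins 54 mm behind the grasp point. The pads swing forward as they close: fully open they stand 13 mm farther back than shut.
Start: joints at [67.724, 4.979, 10.078, 95.1, 0, 90], TCP at [0.208, 0.509, 0.25] pointing down, gripper open.
Joint ranges: [-179.16, 179.16], [-48.56, 103.87], [-65.8, 70.77], [-126.05, 130.52], [-82.76, 87.17], [-180, 180]. Speed limits (degrees/s): [127.2, 127.2, 147.25, 180, 180, 180].

INTERFACE

Orientations are given as [roll, pitch, yaw] about the fixed x, y, z axes, in that order (R = Rz(yaw) Ry(pitch) Rx(roll)).
In Python, from workcell import bot gives the robot as it stands. The module is installed in compiled form; this text tells all that it offers.
- The arm moves only by the shell command python3 -m crank 'ROWS' [OPENING] [FORCE]. ROWS is JSON, a list that holds one entry, the list of rows, each a list of 6 numbers: the shift along the world's x, y, z as a fraction of full scale, then the turn, a rotation vector about the world's x, y, z as a fraction of full scale. In form: [[[x, y, z, wx, wy, wz], ...]]. A call has 1 to 20 rows; each row shifts and turns the commanded pose from where the row before left it; what a row does not reach is not made up. Full scale, the value 1, is 20 mm for a shift and 0.12 rad for a turn. A row lasts 1/12 s, in which the tool goes at most 41.7 mm and 7.16 degrees, less where a joint would pass 70% of its speed; a pose out of reach is approached as far as the arm can. A call with a number of a shift or a turn outside -1 to 1 is refused whole. A call with a gripper value outside its range is refused whole. OPENING is the opening, from 0 (shut) to 1 (fully open), set as the call begins (- or left out, the last holds). The fingers move at their own pace and stop on an object; FORCE is the grip in N (left out, the last holds). Time passes only in rows, so rows that do not move let the fingers close. It gives the time, the measured TCP pose, the force, the opening and the grip force at its end, in the units of the state.
- bot.get_obs(): the state, without advancing time (a new reading comes with each control period).
- bot.camera(name): name is "scene" or "top"; returns the picture (384x512x3 uint8, red, green, blue); there is no depth.
- bot.camera_model(name): a dict with "vertical_fov" (degrees; the focal length in pixels is half the picture's height over the tangent of half this angle, whatever the lens; pixels are square), "cx", "cy" (the principal point, pixels), "k1" (the pictures are not rectified: a ray, as slopes to the right and down, at radius r is drawn at 1 + k1 r^2 times it, then the intrinsics apply), "R" (3x3) and "t" (3): a world point X has camera coordinates R X + t. Camera axes: x right, y down, z forward; pixel columns grow to the right and rows downward; lengths in m; the calibration is good to about 2 mm. A picture is of the moment at which its call begins. camera_model takes no time and is no camera call.
- bot.job_done(): hands the job in; it is judged then, once.
The state is a dict: "time": time; "q": joint angles; "qd": joint speeds; "joint_efforts": joint torques, N m; "ee_pos": TCP position; "tcp_rot": TCP orientation; "wrist_force": force on the tool from outside, world axes, zero at the start; "torque": the same for the moment, N m; "opening": finger opening in m; "grasp_force": force on a finger pad.
Only numpy, scipy, OpenCV 4.12 (cv2) and the standard library are available. Lean on these libraries where they do the work, as an engineer would, in place of code of your own. Each camera call takes 0.05 s, during which the arm holds its last target. There are 200 camera calls.

TASK

The spice cupboard's door is standing open and the wooden pestle lies in its way. Put the pestle into the wire basket so that it lies wholly inside, then push the cupboard door fully shut until it clicks home on its catch. Leave everything else where it stands.

Things in the scene. Friction and masses are not known exactly. Their poses are not given: they have to be found in the camera images.
- cupboard: small fixed wooden spice cupboard, 170 deep x 220 wide x 200 mm high, open front with steel and glass pots on its shelf; origin at the centre of its underside, z up, its front faces its own -x (the carcass front is at x = -85 mm), its own y runs along the width
- door_hinge (a point): the upright hinge line of the cupboard door at table height, on the cupboard at x = -92, y = +105 mm of the cupboard's frame; the axes are the cupboard's. Shut, the door runs from the hinge along the cupboard's -y and its outer face looks to the cupboard's -x
- cupboard_door (a joint): opening angle of the cupboard door in rad: 0 = fully shut, grows as the door swings out towards the cupboard's -x (starts near 1.3). A sprung roller catch is met at about 0.09 and passed at about 0.03; past that it draws the door shut and holds it, short of that the door stays ajar. Getting past takes about 5 to 10 N at the free side
- door_free_edge (a point): top corner of the door's free side, on its outer face, 198 mm above the table, 210 mm from the hinge line; moves with the door. The door is a dark wooden frame with a metal mesh panel, 14 mm thick (7 mm either side of the hinge line), from 12 to 198 mm above the table, solid over its top 40 mm
- door_handle (a point): middle of the small upright steel bar handle on the door's outer face: 28 mm from the door's mid plane, 193 mm from the hinge line, 100 mm above the table; the bar is 8 mm thick and reaches from 70 to 130 mm above the table
- pestle: plain wooden pestle lying on the table before the cupboard, 164 mm long along its own x, 200 g; origin on its axis at mid length, 21 mm above the table; handle 28 mm thick from x = -66 to +24 mm (grip it there), head 42 mm thick from x = +24 to +82, end disc 42 mm thick from x = -82 to -66
- pestle_head (a point): middle of the pestle's head end face (own x = +82 mm)
- pestle_butt (a point): middle of the pestle's other end face (own x = -82 mm)
- basket: open steel wire basket, 240 mm (own x) x 170 mm (own y) x 90 mm high, wires 4 to 6 mm thick, floor 4 mm thick, loose, 0.7 kg; origin at the centre of its underside, z up
- jar: glass jar with a wire clip closure, 84 mm in diameter, 136 mm high; origin at the centre of its underside; leave alone
- tin: closed steel tin, 76 mm in diameter, 110 mm high; origin at the centre of its underside; leave alone
- bowl: yellow ceramic bowl, 124 mm in diameter, 55 mm high; origin at the centre of its underside; leave alone
- pan_lid: aluminium saucepan lid with a black knob, 140 mm in diameter, 38 mm high; origin at the centre of its underside; leave alone
- tumbler: steel tumbler, 72 mm in diameter, 100 mm high; origin at the centre of its underside; leave alone
- mortar: stone mortar, 120 mm in diameter, 85 mm high, open at the top; origin at the centre of its underside; leave alone
Mind the look-alikes: they are no part of the job. There is more than one size of the pestle; the one meant has the size given above.

How it is judged (in metres and radians):
On the way, in this order (a step that is already met when the one before it is completed fails the run):
1. the pestle lies wholly inside the basket (x of pestle_head in the frame of basket between -0.121 and 0.121 m and y of pestle_head in the frame of basket between -0.086 and 0.086 m and z of pestle_head in the frame of basket between 0 and 0.085 m and x of pestle_butt in the frame of basket between -0.121 and 0.121 m and y of pestle_butt in the frame of basket between -0.086 and 0.086 m and z of pestle_butt in the frame of basket between 0 and 0.085 m and angle between basket's own z axis and vertical below 0.2 rad and contact force between the fingers and pestle below 0.1 N and linear speed of pestle below 0.05 m/s), for 0.2 s.
2. the cupboard door is shut on its catch (value of joint cupboard_door below 0.02 rad), for 0.2 s.
At the end, for the whole second after the job is handed in: the pestle lies at rest wholly inside the upright basket (both ends within its walls and below 85 mm above its underside), and the cupboard door is shut on its catch (opening under 0.02 rad) and at rest (x of pestle_head in the frame of basket between -0.121 and 0.121 m and y of pestle_head in the frame of basket between -0.086 and 0.086 m and z of pestle_head in the frame of basket between 0 and 0.085 m and x of pestle_butt in the frame of basket between -0.121 and 0.121 m and y of pestle_butt in the frame of basket between -0.086 and 0.086 m and z of pestle_butt in the frame of basket between 0 and 0.085 m and angle between basket's own z axis and vertical below 0.2 rad and linear speed of pestle below 0.03 m/s and value of joint cupboard_door below 0.02 rad and velocity of joint cupboard_door between -0.05 and 0.05 rad/s); the robot touches nothing.
It fails at once if the jar, tin, bowl, saucepan lid, tumbler or mortar is shifted by more than 50 mm or tipped over (distance of any of jar, tin, bowl, pan_lid, tumbler, mortar from where it was at the start of the episode above 0.05 m or angle between any of jar, tin, bowl, pan_lid, tumbler, mortar's own z axis and vertical above 0.5 rad).
It also fails if it takes over 58 s, if anything falls off the work surface, if the arm or the gripper's body presses on something with over 40 N, if the wrist force passes 120 N, or if a joint passes its speed limit or range.

## Working session

There is one attempt and no reset: what is moved stays moved. The work goes in short steps, Python scripts to look and compute and a shell command to move; the robot and the scene stay as the last step left them, time stands still between calls to the robot, and variables do not carry over. Pictures are saved under pics/ and viewed, at most 10 in all, crops included, and the job is handed in when it is done.

```bash
mkdir -p pics; cat > h.py <<'E'
import numpy as np, cv2
from workcell import bot
def cam(n):
    m=bot.camera_model(n); f=192/np.tan(np.radians(m["vertical_fov"]/2))
    return f,m["cx"],m["cy"],m["k1"],np.array(m["R"]),np.array(m["t"])
def ray(n,u,v):
    f,cx,cy,k,R,t=cam(n); K=np.array([[f,0,cx],[0,f,cy],[0,0,1.]])
    p=cv2.undistortPoints(np.array([[[u,v]]],float),K,np.array([k,0,0,0.]))[0,0]
    return -R.T@t, R.T@np.array([p[0],p[1],1])
def onz(n,u,v,z):
    o,d=ray(n,u,v); return o+d*(z-o[2])/d[2]
def proj(n,X):
    f,cx,cy,k,R,t=cam(n); c=R@np.array(X)+t; a=c[:2]/c[2]; a=a*(1+k*(a@a)); return f*a+[cx,cy]
E
python3 - <<'E'
from h import *
for n in("scene","top"):
    cv2.imwrite(f"pics/{n}0.png",cv2.resize(bot.camera(n)[:,:,::-1],(800,600),interpolation=cv2.INTER_CUBIC)); print(cam(n)[:4],ray(n,256,192))
print(bot.get_obs())
E
```

```text
(np.float64(348.41109600125395), 257.8644614694374, 191.04072720507773, -0.034951735722451124) (array([1.23474283, 0.04357404, 0.9643353 ]), array([-0.61188798,  0.02906439, -0.79043316]))
(np.float64(444.9094359469573), 255.61548563409224, 187.77532354257116, -0.059818917632461784) (array([0.32063088, 0.07496064, 1.40888373]), array([ 0.16719554,  0.00343621, -0.98596387]))
{'time': 0.1, 'q': array([6.77228610e+01, 5.00952620e+00, 1.00379999e+01, 9.50988585e+01,
       5.24440098e-04, 9.00002926e+01]), 'qd': array([ 0.04257167, -0.04045547,  0.10216252,  0.00014599,  0.07774293,
        0.00860077]), 'joint_efforts': array([ 2.19200476e-03, -5.21557045e+01,  4.65655088e+01,  1.60531449e-02,
        1.36628501e-04, -8.20991914e-07]), 'ee_pos': array([0.20842687, 0.50878178, 0.2496299 ]), 'tcp_rot': array([-1.79929615e+02, -5.24080283e-04,  1.57722568e+02]), 'wrist_force': array([-0.252902  ,  0.02517167, -0.74257774]), 'torque': array([-0.02130177, -0.00123323, -0.00531654]), 'grasp_force': 0.0, 'opening': 0.08550331718795694}
```

View pics/scene0.png

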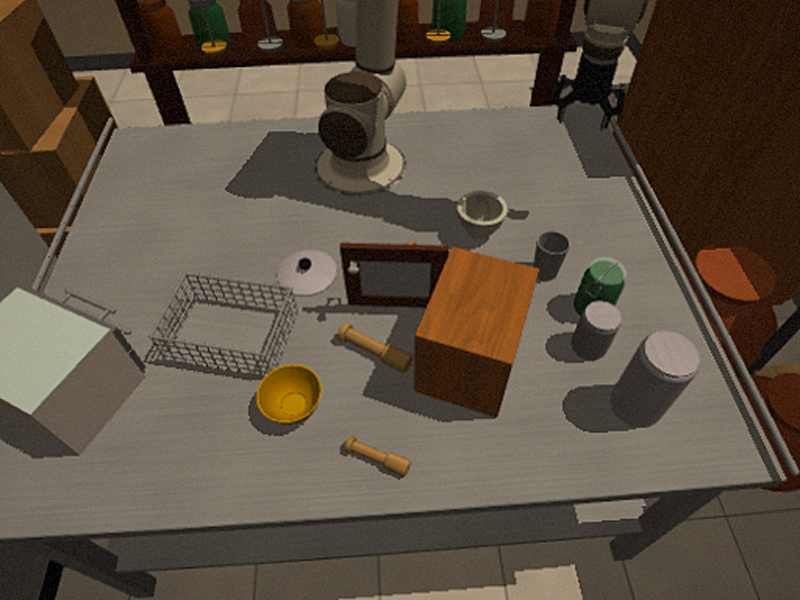

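View pics/top0.png

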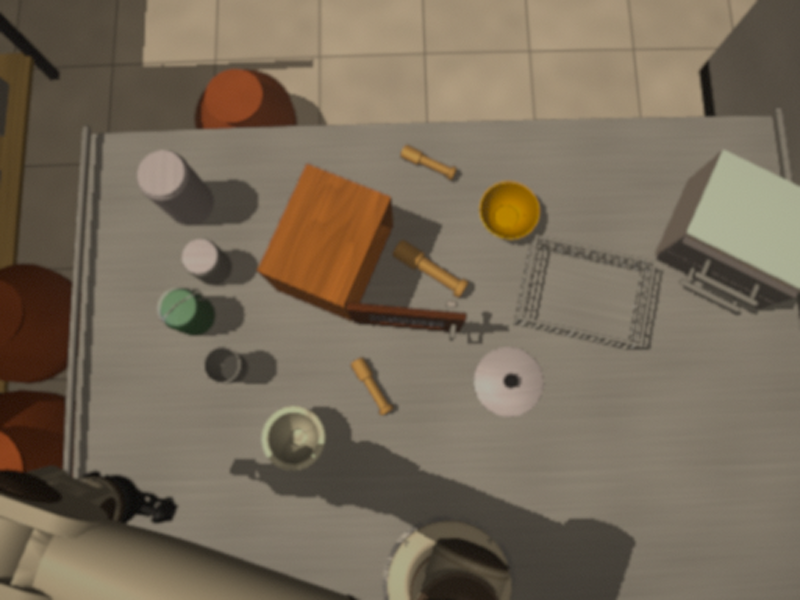

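The scene view shows the cupboard at about (475,330), the door standing open towards the robot, the target pestle at (375,348), the basket at (225,325), and smaller look-alike pestles at (375,457) and behind the door. In the top view (800 px scale) the pestle's head is at (402,250) and its butt at (462,287). The cupboard roof corners are (310,165), (391,198), (348,308) and (261,270), the door free edge is about (465,320), and the basket is centred about (588,295).

```bash
python3 - <<'E'
from h import *
s=.64
im=cv2.imread("pics/top0.png")
g=lambda u,v,z:onz("top",u*s,v*s,z).round(4)
C=[g(*p,.2) for p in((310,165),(391,198),(348,308),(261,270))]; print("roof",C,[np.linalg.norm(C[i]-C[i-1]).round(3) for i in range(4)])
print("door free top",g(466,316,.198),g(465,329,.198))
raw=cv2.resize(im,(512,384),interpolation=cv2.INTER_AREA)
hsv=cv2.cvtColor(im,cv2.COLOR_BGR2HSV)
m=cv2.inRange(hsv,(10,90,60),(28,255,255))
for n,(x0,y0,x1,y1) in dict(pestle=(394,232,475,300),far=(398,140,462,184),near=(345,350,400,418)).items():
    w=np.zeros_like(m); w[y0:y1,x0:x1]=m[y0:y1,x0:x1]
    c=max(cv2.findContours(w,0,2)[0],key=cv2.contourArea)
    P=np.array([g(*p,.021)[:2] for p in c[:,0].astype(float)]); mu=P.mean(0)
    r=cv2.minAreaRect(P.astype(np.float32)*1000); print(n,r,cv2.boxPoints(r).round(0).tolist())
for p in((540,236),(663,262),(648,348),(516,322)): print("basket rim",g(*p,.09))
for p in((550,245),(645,268),(634,342),(528,322)): print("basket ?",g(*p,.0))
for n,p,z in(("bowl",(510,211),.055),("lid",(510,381),.03)): print(n,g(*p,z))
big=cv2.resize(raw[130:245,215:435],(800,418),interpolation=cv2.INTER_CUBIC); cv2.imwrite("pics/c1.png",big)
sc=cv2.imread("pics/scene0.png")[220:440,130:550]; cv2.imwrite("pics/c2.png",cv2.resize(sc,(800,419),interpolation=cv2.INTER_CUBIC))
E
```

```text
roof [array([0.7812, 0.2379, 0.2   ]), array([0.7136, 0.0907, 0.2   ]), array([0.5138, 0.1711, 0.2   ]), array([0.5865, 0.3258, 0.2   ])] [np.float64(0.214), np.float64(0.162), np.float64(0.215), np.float64(0.171)]
door free top [ 0.4943 -0.0362  0.198 ] [ 0.4714 -0.0334  0.198 ]
pestle ((620.5167846679688, 17.90656280517578), (168.87606811523438, 43.297142028808594), 54.95591354370117) [[554.0, -39.0], [590.0, -64.0], [687.0, 75.0], [651.0, 99.0]]
far ((848.5796508789062, 13.784576416015625), (125.4624252319336, 32.07504653930664), 61.620758056640625) [[805.0, -34.0], [833.0, -49.0], [893.0, 61.0], [864.0, 77.0]]
near ((384.8850402832031, 141.3324737548828), (123.42090606689453, 32.02721405029297), 29.636369705200195) [[323.0, 125.0], [339.0, 97.0], [446.0, 158.0], [431.0, 186.0]]
basket rim [ 0.664  -0.1978  0.09  ]
basket rim [ 0.6057 -0.4361  0.09  ]
basket rim [ 0.4386 -0.3917  0.09  ]
basket rim [ 0.4956 -0.1413  0.09  ]
basket ? [ 0.6676 -0.2361  0.    ]
basket ? [ 0.6134 -0.4318  0.    ]
basket ? [ 0.4597 -0.3956  0.    ]
basket ? [ 0.5069 -0.1807  0.    ]
bowl [ 0.7268 -0.1475  0.055 ]
lid [ 0.3866 -0.1331  0.03  ]
```

View pics/c1.png

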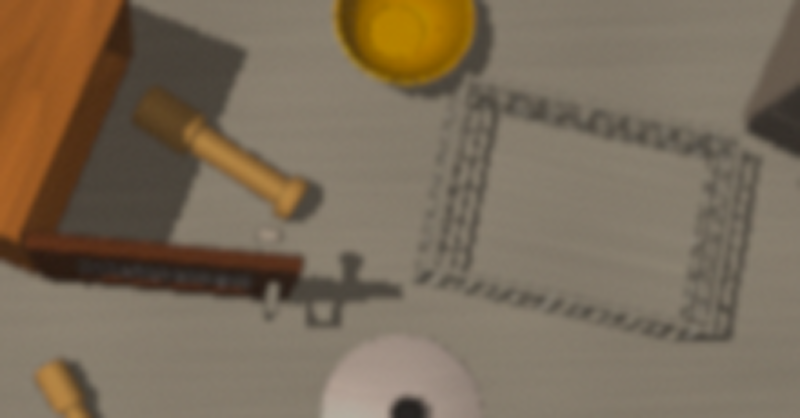

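View pics/c2.png

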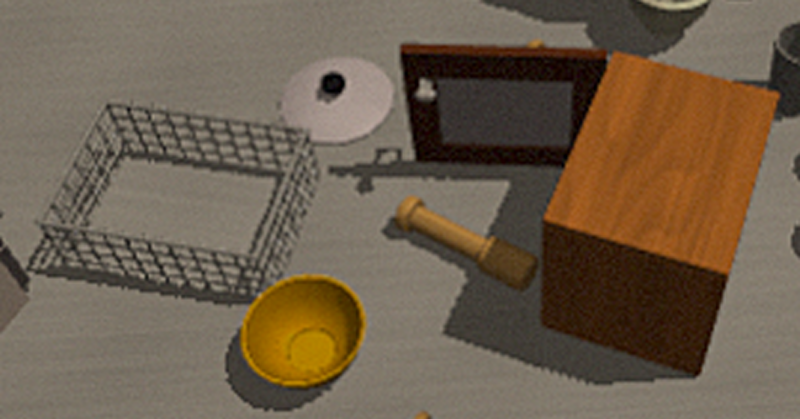

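The crops agree with the first pair: the basket, bowl and door are clear of each other, and the pestle's head is about 23 mm from the carcass front. The measured pestle length is 169 mm (given 164) and the roof 171x215 mm (given 170x220), so the estimates fit. I'll grip at about (0.612, 0.006), with the pestle axis at yaw 55°, which needs a tool turn of −102.7°.

```bash
python3 -m crank '[[[0,0,1,0,0,-0.75],[0.8,-1,1,0,0,-0.75],[0.8,-1,0,0,0,-0.75],[0.8,-1,0,0,0,-0.75],[0.8,-1,0,0,0,-0.75],[0.8,-1,0,0,0,-0.75],[0.8,-1,0,0,0,-0.75],[0.8,-1,0,0,0,-0.75],[0.8,-1,0,0,0,-0.75],[0.8,-1,0,0,0,-0.75],[0.8,-1,0,0,0,-0.75],[0.8,-1,0,0,0,-0.75],[0.8,-1,0,0,0,-0.75],[0.8,-1,0,0,0,-0.75],[0.8,-1,0,0,0,-0.75],[0.8,-1,0,0,0,-0.75],[0.8,-1,0,0,0,-0.75],[0.8,-1,0,0,0,-0.75],[0.8,-1,0,0,0,-0.75],[0.8,-1,0,0,0,-0.7]]]' 1
python3 - <<'E'
from h import *
C=np.array([.5496,-.297]);a=np.array([.229,.973]);b=np.array([-a[1],a[0]])
f=lambda n,x,y,z:(proj(n,np.r_[C+x*a+y*b,z])/.64).round(0)
for z in(0,.09):
  for sx,sy in((1,1),(1,-1),(-1,-1),(-1,1)):
    p=f("top",.12*sx,.085*sy,z);q=f("scene",.12*sx,.085*sy,z)
    print(z,sx,sy,"topcrop",((p*.64-[215,130])*800/220).round(),"scenecrop",((q-[130,220])*800/420).round())
E
```

```text
time: 1.77
ee_pos: [0.5131, 0.1278, 0.29]
tcp_rot: [-180.0, 0.0, 54.7]
wrist_force: [-0.7, -0.2, -0.5]
opening: 0.0858
grasp_force: 0.0
0 1 1 topcrop [426. 291.] scenecrop [310. 170.]
0 1 -1 topcrop [459. 107.] scenecrop [265. 295.]
0 -1 -1 topcrop [722. 160.] scenecrop [ 57. 265.]
0 -1 1 topcrop [694. 346.] scenecrop [116. 145.]
0.09 1 1 topcrop [442. 277.] scenecrop [295. 120.]
0.09 1 -1 topcrop [477.  81.] scenecrop [246. 250.]
0.09 -1 -1 topcrop [759. 137.] scenecrop [ 25. 219.]
0.09 -1 1 topcrop [729. 337.] scenecrop [91. 95.]
```

```bash
python3 -m crank '[[[0.7,-0.87,0,0,0,0],[0.7,-0.87,0,0,0,0],[0.7,-0.87,0,0,0,0],[0.7,-0.87,0,0,0,0],[0.7,-0.87,0,0,0,0],[0.7,-0.87,0,0,0,0],[0.7,-0.87,0,0,0,0],[0,0,-1,0,0,0],[0,0,-1,0,0,0],[0,0,-1,0,0,0],[0,0,-1,0,0,0],[0,0,-1,0,0,0],[0,0,-1,0,0,0],[0,0,-1,0,0,0],[0,0,-1,0,0,0],[0,0,-1,0,0,0],[0,0,-0.5,0,0,0],[0,0,0,0,0,0],[0,0,0,0,0,0]]]'
python3 - <<'E'
from h import *
im=[cv2.resize(bot.camera(n)[:,:,::-1][r0:r0+150,c0:c0+200],(400,300),interpolation=cv2.INTER_CUBIC) for n,r0,c0 in(("scene",150,80),("top",110,230))]
cv2.imwrite("pics/g1.png",np.hstack(im))
E
```

```text
time: 3.35
ee_pos: [0.6103, 0.0071, 0.1003]
tcp_rot: [-180.0, 0.0, 54.9]
wrist_force: [-0.3, 0.4, 0.2]
opening: 0.0855
grasp_force: 0.0
```

View pics/g1.png

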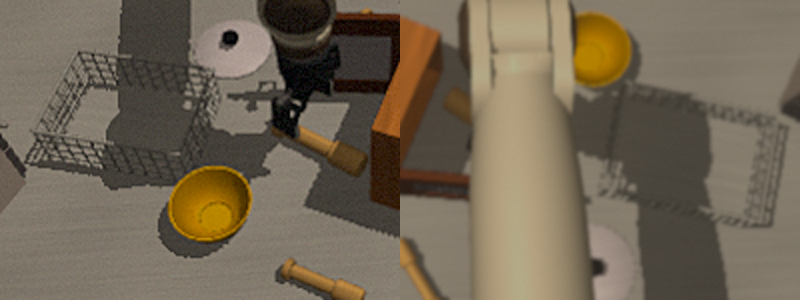

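The left half shows the gripper above the pestle with its fingertips at about (285,130), and the right half shows the arm hiding the pestle. I'll cross-check the pestle and basket in the scene view before descending.

```bash
python3 - <<'E'
from h import *
im=cv2.imread("pics/scene0.png");hsv=cv2.cvtColor(im,cv2.COLOR_BGR2HSV)
m=cv2.inRange(hsv,(10,90,50),(28,255,255));w=np.zeros_like(m);w[315:378,330:414]=m[315:378,330:414]
c=max(cv2.findContours(w,0,2)[0],key=cv2.contourArea)
P=np.array([onz("scene",*(p*.64),.021)[:2] for p in c[:,0].astype(float)])
r=cv2.minAreaRect(P.astype(np.float32)*1000);print(r,cv2.boxPoints(r).round().tolist())
print(proj("scene",[.6103,.0071,.087]))
# basket rim corners in scene, from g1 left half (2x, offset 80,150) 
for u,v in((80,53),(218,73),(190,140),(35,130)): print(onz("scene",80+u/2,150+v/2,.09).round(3))
for u,v in((622,82),(787,125),(772,226),(606,192)): print(onz("top",230+(u-400)/2,110+v/2,.09).round(3))
E
```

```text
((620.8573608398438, 14.998062133789062), (176.62216186523438, 46.94346618652344), 55.66399383544922) [[552.0, -45.0], [590.0, -71.0], [690.0, 75.0], [651.0, 101.0]]
[234.94758624 207.37230338]
[ 0.457 -0.371  0.09 ]
[ 0.518 -0.138  0.09 ]
[ 0.645 -0.174  0.09 ]
[ 0.609 -0.414  0.09 ]
[ 0.665 -0.184  0.09 ]
[ 0.591 -0.432  0.09 ]
[ 0.438 -0.395  0.09 ]
[ 0.496 -0.15   0.09 ]
```

Both views put the pestle centre at (0.621, 0.016) and the basket centre at about (0.552, −0.283). I'll descend and grip.

```bash
python3 -m crank '[[[0,0,-1,0,0,0],[0,0,-1,0,0,0],[0,0,-1,0,0,0],[0,0,-0.6,0,0,0],[0,0,0,0,0,0],[0,0,0,0,0,0]]]'
python3 -m crank '[[[0,0,0,0,0,0],[0,0,0,0,0,0],[0,0,0,0,0,0],[0,0,0,0,0,0],[0,0,0,0,0,0],[0,0,0,0,0,0],[0,0,0,0,0,0],[0,0,0,0,0,0],[0,0,0,0,0,0],[0,0,0,0,0,0]]]' 0 40
```

```text
time: 3.95
ee_pos: [0.6107, 0.0072, 0.029]
tcp_rot: [180.0, -0.0, 54.9]
wrist_force: [0.0, -0.3, 0.1]
opening: 0.0855
grasp_force: 0.0
time: 4.78
ee_pos: [0.6109, 0.0071, 0.029]
tcp_rot: [179.9, -0.0, 54.9]
wrist_force: [-0.5, -0.7, 5.5]
opening: 0.0266
grasp_force: 39.3
```

```bash
python3 -m crank '[[[0,0,0.5,0,0,0],[0,0,1,0,0,0],[0,0,1,0,0,0],[0,0,1,0,0,0],[0,0,1,0,0,0],[0,0,1,0,0,0],[0,0,1,0,0,0],[0,0,1,0,0,0],[0,0,0.5,0,0,0],[0,0,0,0,0,0]]]'
python3 -m crank '[[[-0.19,-0.95,0,0,0,0.2],[-0.19,-0.95,0,0,0,0.2],[-0.19,-0.95,0,0,0,0.2],[-0.19,-0.95,0,0,0,0.2],[-0.19,-0.95,0,0,0,0.2],[-0.19,-0.95,0,0,0,0.2],[-0.19,-0.95,0,0,0,0.2],[-0.19,-0.95,0,0,0,0.2],[-0.19,-0.95,0,0,0,0.2],[-0.19,-0.95,0,0,0,0.2],[-0.19,-0.95,0,0,0,0.2],[-0.19,-0.95,0,0,0,0.2],[-0.19,-0.95,0,0,0,0.2],[-0.19,-0.95,0,0,0,0.2],[-0.19,-0.95,0,0,0,0.2],[-0.19,-0.95,0,0,0,0.2],[0,0,0,0,0,0],[0,0,0,0,0,0],[0,0,0,0,0,0]]]'
python3 - <<'E'
from h import *
im=[cv2.resize(bot.camera(n)[:,:,::-1][r0:r0+150,c0:c0+200],(400,300),interpolation=cv2.INTER_CUBIC) for n,r0,c0 in(("scene",150,60),("top",110,240))]
cv2.imwrite("pics/g2.png",np.hstack(im))
E
```

```text
time: 5.62
ee_pos: [0.6113, 0.0072, 0.1909]
tcp_rot: [179.8, -0.1, 54.9]
wrist_force: [0.2, 0.0, -2.4]
opening: 0.0266
grasp_force: 39.6
time: 7.2
ee_pos: [0.5494, -0.2964, 0.1872]
tcp_rot: [-179.9, -0.0, 76.9]
wrist_force: [0.5, 0.3, -1.8]
opening: 0.0264
grasp_force: 39.7
```

View pics/g2.png

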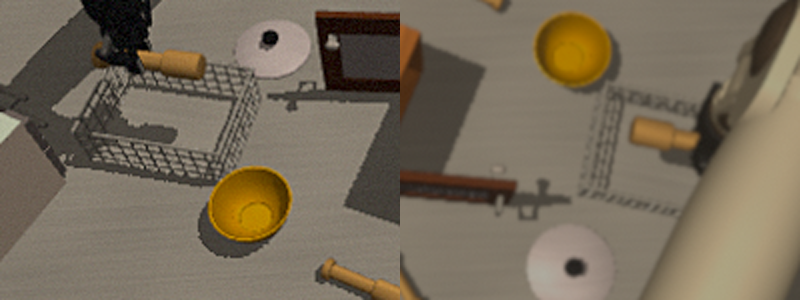

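The pestle is held level and parallel to the basket's long side. Its head is at right-half pixel (650,130) and its shadow falls inside the basket, so I'll lower it.

```bash
python3 -m crank '[[[0,0,-0.7,0,0,0],[0,0,-1,0,0,0],[0,0,-1,0,0,0],[0,0,-1,0,0,0],[0,0,-1,0,0,0],[0,0,-1,0,0,0],[0,0,-0.8,0,0,0],[0,0,-0.5,0,0,0],[0,0,-0.4,0,0,0],[0,0,0,0,0,0],[0,0,0,0,0,0]]]'
```

```text
time: 8.22
ee_pos: [0.5499, -0.2967, 0.0407]
tcp_rot: [180.0, 0.0, 77.0]
wrist_force: [0.4, -0.3, -1.3]
opening: 0.0266
grasp_force: 39.7
```

```bash
python3 -m crank '[[[0,0,-0.3,0,0,0],[0,0,0,0,0,0],[0,0,0,0,0,0]]]'
python3 -m crank '[[[0,0,0,0,0,0],[0,0,0,0,0,0],[0,0,0,0,0,0],[0,0,0,0,0,0],[0,0,0,0,0,0],[0,0,0,0,0,0],[0,0,0,0,0,0],[0,0,0,0,0,0]]]' 0.6
python3 -m crank '[[[0,0,0.5,0,0,0],[0,0,1,0,0,0],[0,0,1,0,0,0],[0,0,1,0,0,0],[0,0,1,0,0,0],[0,0,1,0,0,0],[0,0,1,0,0,0],[0,0,1,0,0,0],[0,0,1,0,0,0],[0,0,1,0,0,0],[0,0,1,0,0,0],[0,0,0.5,0,0,0],[0,0,0,0,0,0]]]'
python3 - <<'E'
from h import *
im=[cv2.resize(bot.camera(n)[:,:,::-1][r0:r0+150,c0:c0+200],(400,300),interpolation=cv2.INTER_CUBIC) for n,r0,c0 in(("scene",150,60),("top",110,240))]
cv2.imwrite("pics/g3.png",np.hstack(im))
E
```

```text
time: 8.47
ee_pos: [0.5498, -0.2969, 0.0346]
tcp_rot: [180.0, 0.0, 76.9]
wrist_force: [-0.4, 1.2, -2.1]
opening: 0.0261
grasp_force: 39.7
time: 9.13
ee_pos: [0.5497, -0.2968, 0.0343]
tcp_rot: [180.0, -0.0, 76.9]
wrist_force: [-0.1, -0.1, 0.2]
opening: 0.0513
grasp_force: 0.0
time: 10.22
ee_pos: [0.5502, -0.2972, 0.2579]
tcp_rot: [179.7, 0.1, 76.9]
wrist_force: [1.0, -0.7, -0.0]
opening: 0.0512
grasp_force: 0.0
```

View pics/g3.png

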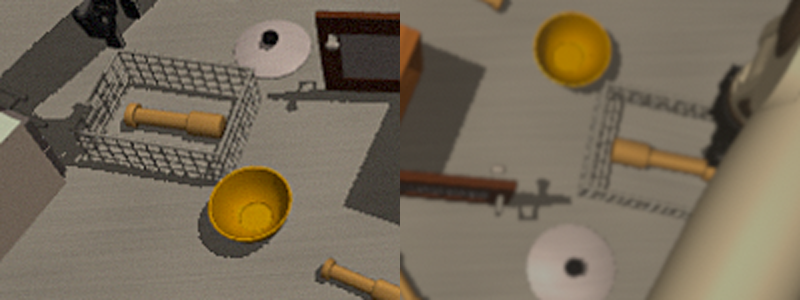

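The pestle lies wholly inside the basket in both views, with its shank and head between the walls. Next is the door: I'll close the fingers, go to the robot side of it, and work out the arc.

```bash
python3 -m crank '[[[-0.43,0.99,0,0,0,0],[-0.43,0.99,0,0,0,0],[-0.43,0.99,0,0,0,0],[-0.43,0.99,0,0,0,0],[-0.43,0.99,0,0,0,0],[-0.43,0.99,0,0,0,0],[-0.43,0.99,0,0,0,0],[-0.43,0.99,0,0,0,0],[-0.43,0.99,0,0,0,0],[-0.43,0.99,0,0,0,0],[-0.43,0.99,0,0,0,0],[-0.43,0.99,0,0,0,0],[-0.43,0.99,0,0,0,0],[-0.43,0.99,0,0,0,0],[-0.43,0.99,0,0,0,0],[0,0,0,0,0,0],[0,0,0,0,0,0]]]' 0
python3 - <<'E'
from h import *
H=np.array([.517,.160]);u=np.array([.929,-.374]);v=np.array([-.374,-.929])
p=lambda t,c=.022:H+.17*(np.cos(t)*u+np.sin(t)*v)+c*(np.cos(t)*v-np.sin(t)*u)
T=[1.36,1.2,1.04,.88,.72,.56,.4,.24,.12,0,-.06]
for a,b in zip(T,T[1:]): print(a,p(a).round(4),"to",b,((p(b)-p(a))/.02).round(2))
print(bot.get_obs()["q"].round(0))
E
```

```text
time: 11.73
ee_pos: [0.4202, 0.0007, 0.2535]
tcp_rot: [-180.0, 0.0, 77.0]
wrist_force: [0.0, -0.5, -0.9]
opening: 0.0002
grasp_force: 0.0
1.36 [ 0.4662 -0.004 ] to 1.2 [ 1.34 -0.3 ]
1.2 [ 0.4929 -0.01  ] to 1.04 [ 1.37 -0.08]
1.04 [ 0.5203 -0.0116] to 0.88 [1.37 0.14]
0.88 [ 0.5476 -0.0089] to 0.72 [1.33 0.35]
0.72 [ 0.5741 -0.0019] to 0.56 [1.25 0.56]
0.56 [0.5992 0.0093] to 0.4 [1.15 0.75]
0.4 [0.6222 0.0243] to 0.24 [1.01 0.92]
0.24 [0.6424 0.0428] to 0.12 [0.66 0.79]
0.12 [0.6556 0.0587] to 0 [0.56 0.87]
0 [0.6667 0.076 ] to -0.06 [0.24 0.46]
[  0. -13.  -6.  96.  -0. 103.]
```

Descend, then approach to (0.466, −0.004) and follow the first part of the arc.

```bash
python3 -m crank '[[[0,0,-0.9,0,0,0],[0,0,-0.9,0,0,0],[0,0,-0.9,0,0,0],[0,0,-0.9,0,0,0],[0,0,0,0,0,0],[0,0,0,0,0,0]]]'
python3 -m crank '[[[0.5,-0.05,0,0,0,0],[0.5,-0.05,0,0,0,0],[0.5,-0.05,0,0,0,0],[0.4,-0.05,0,0,0,0],[0.4,-0.05,0,0,0,0],[0.45,-0.1,0,0,0,0],[0.45,-0.1,0,0,0,0],[0.45,-0.1,0,0,0,0],[0.46,-0.03,0,0,0,0],[0.46,-0.03,0,0,0,0],[0.46,-0.03,0,0,0,0],[0.46,0.05,0,0,0,0],[0.46,0.05,0,0,0,0],[0.46,0.05,0,0,0,0]]]'
```

```text
time: 12.23
ee_pos: [0.4203, -0.0004, 0.1815]
tcp_rot: [-179.9, 0.0, 76.9]
wrist_force: [0.5, -0.1, 0.5]
opening: 0.0001
grasp_force: 0.0
time: 13.4
ee_pos: [0.5498, -0.0095, 0.1822]
tcp_rot: [-180.0, -0.0, 76.9]
wrist_force: [-0.8, 0.0, 0.5]
opening: 0.0002
grasp_force: 0.3
```

```bash
python3 -m crank '[[[0.44,0.12,0,0,0,0],[0.44,0.12,0,0,0,0],[0.44,0.12,0,0,0,0],[0.42,0.19,0,0,0,0],[0.42,0.19,0,0,0,0],[0.42,0.19,0,0,0,0],[0.38,0.25,0,0,0,0],[0.38,0.25,0,0,0,0],[0.38,0.25,0,0,0,0],[0.34,0.31,0,0,0,0],[0.34,0.31,0,0,0,0],[0.34,0.31,0,0,0,0]]]'
python3 - <<'E'
from h import *
im=[cv2.resize(bot.camera(n)[:,:,::-1][r0:r0+150,c0:c0+200],(400,300),interpolation=cv2.INTER_CUBIC) for n,r0,c0 in(("scene",130,160),("top",90,160))]
cv2.imwrite("pics/g4.png",np.hstack(im))
E
```

```text
time: 14.4
ee_pos: [0.6443, 0.0433, 0.1823]
tcp_rot: [-180.0, 0.0, 76.9]
wrist_force: [0.0, 0.4, -0.2]
opening: 0.0001
grasp_force: 0.3
```

View pics/g4.png

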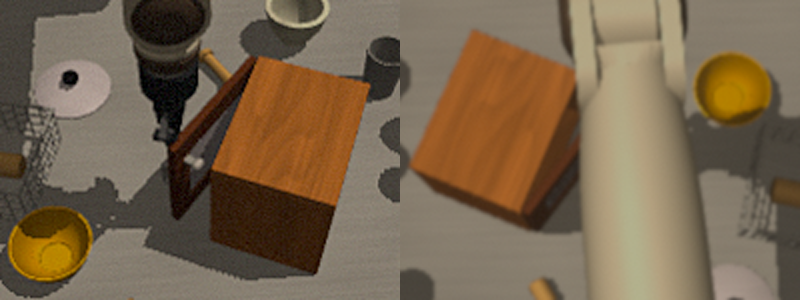

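The door now stands at roughly 0.25 rad (left half, free edge at (175,150)), with the finger at its outer face and nothing else disturbed. Now I'll push it through the catch.

```bash
python3 -m crank '[[[0.22,0.26,0,0,0,0],[0.22,0.26,0,0,0,0],[0.22,0.26,0,0,0,0],[0.19,0.29,0,0,0,0],[0.19,0.29,0,0,0,0],[0.19,0.29,0,0,0,0],[0,0,0,0,0,0],[0,0,0,0,0,0]]]'
```

```text
time: 15.17
ee_pos: [0.6685, 0.0761, 0.1821]
tcp_rot: [-180.0, -0.0, 77.0]
wrist_force: [-0.9, -0.1, 0.5]
opening: 0.0
grasp_force: 0.0
```

```bash
python3 -m crank '[[[0.07,0.18,0,0,0,0],[0.07,0.18,0,0,0,0],[0,0,0,0,0,0]]]'; python3 -m crank '[[[0.07,0.18,0,0,0,0],[0,0,0,0,0,0]]]'
```

```text
time: 15.42
ee_pos: [0.6714, 0.0828, 0.1824]
tcp_rot: [180.0, 0.0, 76.9]
wrist_force: [0.0, -2.4, 0.2]
opening: 0.0001
grasp_force: 0.6
time: 15.58
ee_pos: [0.6716, 0.0833, 0.1824]
tcp_rot: [-180.0, 0.4, 76.8]
wrist_force: [-5.5, -18.1, 2.7]
opening: 0.0001
grasp_force: 9.7
```

The force rose to 19 N with almost no travel, which suggests the shut stop. I'll back off and check.

```bash
python3 -m crank '[[[-0.07,-0.18,0,0,0,0],[-0.07,-0.18,0,0,0,0],[-0.15,-0.4,0,0,0,0],[-0.4,-0.9,0,0,0,0],[-0.4,-0.9,0,0,0,0],[-0.4,-0.9,0.5,0,0,0],[-0.4,-0.9,1,0,0,0],[-0.8,-1,1,0,0,0],[-1,-0.9,1,0,0,0],[-1,-0.9,1,0,0,0],[-1,-0.9,0,0,0,0],[-1,-0.9,0,0,0,0],[-1,-0.9,0,0,0,0],[-1,-0.9,0,0,0,0],[0,0,0,0,0,0],[0,0,0,0,0,0]]]'
python3 - <<'E'
from h import *
im=[cv2.resize(bot.camera(n)[:,:,::-1][r0:r0+150,c0:c0+200],(400,300),interpolation=cv2.INTER_CUBIC) for n,r0,c0 in(("scene",140,130),("top",90,160))]
cv2.imwrite("pics/g5.png",np.hstack(im))
H=np.array([.517,.160]);u=np.array([.929,-.374]);v=np.array([-.374,-.929])
for t in(0,.03,.09):
  X=np.r_[H+.21*(np.cos(t)*u+np.sin(t)*v)+.007*(np.cos(t)*v-np.sin(t)*u),.198]
  print(t,"scene",((proj("scene",X)-[130,140])*2).round(1),"top",((proj("top",X)-[160,90])*2+[400,0]).round(1))
E
```

```text
time: 16.92
ee_pos: [0.4979, -0.1296, 0.2729]
tcp_rot: [179.9, -0.0, 76.8]
wrist_force: [-0.4, 0.6, -0.8]
opening: -0.0001
grasp_force: 0.0
0 scene [257.8 144.1] top [591.7  76.4]
0.03 scene [253.4 142.7] top [595.8  78. ]
0.09 scene [244.7 139.7] top [603.8  81.7]
```

View pics/g5.png

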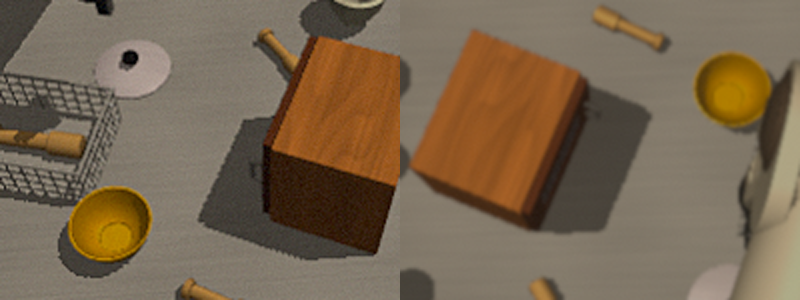

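The door's free corner appears at scene (264,141) and top (589,75). That is at or inside the predicted shut position (258,144)/(592,76), and well away from the ajar position (604,82). The pestle lies in the basket and the arm is clear.

```bash
python3 -c "
from workcell import bot
print(bot.job_done())"
```

```text
the job is handed in; nothing more can be done
None
```

The pestle lies wholly inside the wire basket and the cupboard door is shut on its catch, as far as the last camera views show; I handed the job in at about 17 s and no verdict came back.

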